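Full-load test of a tool battery

TASK

A tool battery has been loaded into the bay of the battery tester on the bench. Shut the tester's hinged lid fully over it, and only then turn the spring-return dial clockwise past its first two notches into the third, and hold it there against its spring: finish with the fingers still holding the dial at the third notch, the lid shut and the battery in its bay. Leave the spare battery, the spanner and the wooden offcut where they are.

Things in the scene. Friction and masses are not known exactly. Their poses are not given: they have to be found in the camera images.
- tester: Grey battery tester fixed to the bench. Origin: bench top under its middle; x to its far side, y to its left. Right part: control panel with the dial and a flat meter window, x -70..70, y -125..15 mm, top at z 50 mm. Left part: open-topped bay holding the battery, x -51.5..51.5, y 15..105 mm, rim at z 74 mm, walls 10 mm, floor at z 10 mm, with the hinged lid.
- lid (a joint): Angle of the bay's grey lid, rad: 0 shut, 1.57 upright, at most 1.85; starts open at 1.3 to 1.75. Plate 103 (along x) x 90 x 8 mm, hinged along the tester's x at the bay's left rim, so it closes to the right, towards the tester's -y. Hinge friction (0.1 N m) keeps it at any angle: it must be pushed (1 to 2 N at its edge) all the way down.
- lid_hinge (a point): Point on the lid's hinge axis, mid-width, level with the lid's underside; in the tester at x 0, y 105, z 74.5 mm. Its axes turn with the lid: -y points from the hinge to the free edge (90 mm away), z out of the lid's top face (8 mm above the underside).
- lid_lip (a point): Tip of the lid's lip, a tab 40 mm wide and 6 mm thick that stands 7.5 mm out from the middle of the lid's free edge: 97.5 mm from the hinge, at mid-thickness of the lid.
- dial (a joint): Dial angle from home, rad, growing clockwise seen from above. Notches at 0.42, 0.84 and 1.26 (third); hard stop at 1.36. When let go a spring turns it back to 0 from anywhere: notches are felt (a step of about 0.04 N m on leaving each) but do not hold. Turning takes 0.04 to 0.12 N m; holding it at the third notch about 0.11 N m.
- dial_grip (a point): Point on the dial's upright axis, inside its grip bar, 81 mm above the bench; in the tester at x -18, y -62 mm. Its x axis points along the bar to the pointer end: at home 0.63 rad anticlockwise (from above) of the tester's x, at the third notch 0.63 rad clockwise of it. Black panel marks: round dot = home, then three bars, each longer = notches 1, 2, 3.
- dial_top (a point): Middle of the upper face of the dial's black grip bar, taken from above across its flat sides: 14 mm thick, 40 mm long plus a low pointed nose at the pointer end, white line on top, top 91 mm above the bench (this point). It stands on a 52 mm disc whose top is 58 mm above the bench. This point lies on the dial's axis; x to the pointer end.
- battery: Black and green slide-in tool battery, 63 x 75 x 60 mm, loose in the tester's bay with some 4 mm of play all round; origin at the centre of its underside. Its top is 4 mm below the shut lid.
- spare_battery: Bystander: a like battery standing on the bench to the left of the tester, 63 x 75 x 60 mm, origin at the centre of its underside.
- spanner: Bystander: steel spanner lying to the right of the tester, 195 mm long, 28 mm wide, 10 mm high, origin at the middle of its underside.
- offcut: Bystander: small wooden offcut 35 x 70 x 35 mm lying in front of the tester, origin at the centre of its underside.
Mind the look-alikes: they are no part of the job. Leave any purple look-alike of the battery alone.

How it is judged (in metres and radians):
On the way, in this order (a step that is already met when the one before it is completed fails the run):
1. the lid is shut over the battery, the dial still at home (value of joint lid below 0.06 rad and value of joint dial below 0.25 rad), for 0.2 s.
2. the fingers hold the dial in the third notch (value of joint dial above 1.12 rad and contact force between dial and the fingers above 1 N), for 0.5 s.
At the end, for the whole second after the job is handed in: The fingers hold the dial (contact force over 1 N) still in the third notch (joint above 1.12 rad, i.e. within 0.14 rad of the notch or up to the stop), the lid is shut (under 0.06 rad) and the battery stands on the floor of its bay (within 6 mm in height) (all of step 2 and velocity of joint dial between -0.1 and 0.1 rad/s and value of joint lid below 0.06 rad and horizontal distance between battery and tester below 0.075 m and y of battery in the frame of tester above 0.045 m and z of battery in the frame of tester below 0.016 m); the arm keeps its last pose, push and grip.
It fails at once if the dial is turned while the lid is open (value of joint lid above 0.12 rad and value of joint dial above 0.25 rad).
It fails at once if a bystander (spare battery, spanner, offcut) is moved more than 30 mm (distance of any of spare_battery, spanner, offcut from where it was at the start of the episode above 0.03 m).
It also fails if it takes over 42 s, if anything falls off the work surface, if the arm or the gripper's body presses on something with over 40 N, if the wrist force passes 120 N, or if a joint passes its speed limit or range.

ROBOT

A 6-joint arm with a two-finger parallel gripper is mounted at the origin on a cart in front of the work surface, level with it; the furniture and walls round the work are solid. World frame = base frame: x ahead of the robot, y to its left, z up, the work surface at z = 0. Lengths are in m, angles in degrees, forces in N, time in s.
With the tool pointing down it reaches from about 0.4 to 0.825 m from the base axis. Payload 7 kg.
Tool frame: the origin (TCP) lies on the centre line of the jaws, within the pads' length; the fingertips stand 22 mm ahead of it and the grasp point (between the pads) lies 3 mm ahead of it; z points along the fingers, y is the line along which they close (so a half turn about z gives the same grasp; the last joint's range is limited). The gripper opens to 88 mm and grips with 3 to 60 N. Pads are 19 mm wide; open, the fingers measure 130 mm over their backs; the gripper's body (78 mm by 193 mm) begins 47 mm behind the grasp point.
Start: joints at [-57.806, 20.546, 0.682, 0, -70.136, -16.507], TCP at [0.182, -0.65, 0.249] pointing down, gripper open.
Joint ranges: [-176.03, 176.03], [-82.01, 121.73], [-58.28, 71.71], [-173.87, 95.51], [-174.79, -0.11], [-173.66, 173.66]. Speed limits (degrees/s): [136.94, 136.94, 172.46, 180, 180, 180].

INTERFACE

Orientations are given as [roll, pitch, yaw] about the fixed x, y, z axes, in that order (R = Rz(yaw) Ry(pitch) Rx(roll)).
In Python, from plant import get_state, cams, r gives the robot as it stands.
- The arm moves only by the tool apply_moves, never from a script. Its argument "targets" is a list of rows, each an object with "dp": the shift along the world's x, y, z in m, a list of three; "yaw": the turn about the world's z in degrees. In form: [{"dp": [x, y, z], "yaw": yaw}, ...]. A call has 1 to 20 rows; each row is the pose to reach, as a shift and turn from the pose commanded when the call began; what a row does not reach only later rows make up. A row lasts 1/12 s, in which the tool goes at most 41.7 mm and 7.16 degrees, less where a joint would pass 70% of its speed; a pose out of reach is approached as far as the arm can. A call with a gripper value outside its range is refused whole. "grip" is the gripper command: -1 is fully open, 1 is shut, values between are in proportion, set as the call begins (left out, the last holds). The fingers move at their own pace and stop on an object; "squeeze" is the grip in N (left out, the last holds). Time passes only in rows, so rows that repeat a pose let the fingers close. It gives the time, the measured TCP pose, the force, the opening and the grip force at its end, in the units of the state.
- get_state(): the state, without advancing time (a new reading comes with each control period).
- cams.capture(name): name is "side" or "top" or "wrist"; returns a dict with "image" (420x560x3 uint8, red, green, blue), "range_z" (420x560 float32, m along the optical axis (not along the pixel's ray), 0 where there is no reading), "fx", "fy", "cx", "cy" (pixels), "k1" (the pictures are not rectified: a ray, as slopes to the right and down, at radius r is drawn at 1 + k1 r^2 times it, then the intrinsics apply), "R" (3x3) and "t" (3): a world point X has camera coordinates R X + t; the wrist camera has in their place "T_tool_cam" (4x4, takes a point from camera to tool coordinates, whose origin is the TCP and whose axes are the flange's). Camera axes: x right, y down, z forward; pixel columns grow to the right and rows downward; lengths in m; the calibration is good to about 2 mm. A picture is of the moment at which its call begins: read the wrist's pose just before it.
- r.close_job(): hands the job in; it is judged then, once.
The state is a dict: "time_s": time; "joints": joint angles; "qd": joint speeds; "joint_torque": joint torques, N m; "tcp_pos": TCP position; "eef_rot": TCP orientation; "contact_force": force on the tool from outside, world axes, zero at the start; "moment": the same for the moment, N m; "gripper_width": finger opening in m; "gripper_force": force on a finger pad.
Only numpy, scipy, OpenCV 4.12 (cv2) and the standard library are available. Lean on these libraries where they do the work, as an engineer would, in place of code of your own. Each camera call takes 0.05 s, during which the arm holds its last target. There are 200 camera calls.

## Working session

There is one attempt and no reset: what is moved stays moved. The work goes in short steps, Python scripts to look and compute and a tool call to move; the robot and the scene stay as the last step left them, time stands still between calls to the robot, and variables do not carry over. Pictures are saved under pics/ and viewed, at most 10 in all, crops included, and the job is handed in when it is done.

Besides the shell and the picture viewer there is one more tool, called after "Call:" as name([rows], argument=value, ...), one row to a line, values as JSON. apply_moves: Moves the arm, as the interface text tells. Its arguments: {"type":"object","properties":{"targets":{"type":"array","items":{"type":"object","properties":{"dp":{"type":"array","items":{"type":"number"}},"yaw":{"type":"number"}}}},"grip":{"type":"number"},"squeeze":{"type":"number"}},"required":["targets"]}

```bash
mkdir -p pics; cat > h.py <<'E'
import numpy as np, cv2
from plant import get_state, cams, r
from scipy.spatial.transform import Rotation as Ro
def cap(n):
    s=get_state(); c=cams.capture(n)
    if n=='wrist':
        T=np.eye(4); T[:3,:3]=Ro.from_euler('xyz',s['eef_rot'],degrees=True).as_matrix(); T[:3,3]=s['tcp_pos']
        M=T@np.array(c['T_tool_cam']); c['Rw'],c['o']=M[:3,:3],M[:3,3]
    else:
        R=np.array(c['R']); c['Rw']=R.T; c['o']=-R.T@np.array(c['t'])
    return c
def slopes(c,uv):
    uv=np.atleast_2d(uv).astype(float)
    d=np.c_[(uv[:,0]-c['cx'])/c['fx'],(uv[:,1]-c['cy'])/c['fy']]; s=d.copy()
    for _ in range(8): s=d/(1+c['k1']*(s**2).sum(1,keepdims=True))
    return np.c_[s,np.ones(len(s))]
def onplane(c,uv,z):
    d=slopes(c,uv)@c['Rw'].T
    return c['o']+d*((z-c['o'][2])/d[:,2])[:,None]
def depthpts(c,uv):
    uv=np.atleast_2d(uv).astype(int); z=c['range_z'][uv[:,1],uv[:,0]]
    return c['o']+(slopes(c,uv)*z[:,None])@c['Rw'].T
def save(c,n): cv2.imwrite('pics/'+n,cv2.cvtColor(c['image'],cv2.COLOR_RGB2BGR))
E
python3 - <<'E'
from h import *
s=get_state(); print(s)
for n in('top','side'):
    c=cap(n); save(c,n+'1.png'); print(n,c['o'],c['Rw'][:,2],c['fx'],c['k1'])
E
```

```text
{'time_s': 0.0, 'joints': array([-5.78072659e+01,  2.05902192e+01,  6.33381947e-01, -2.11462565e-02,
       -7.01341218e+01, -1.65068286e+01]), 'qd': array([ 0.01042767,  0.04833311, -0.04536238, -0.02283088, -0.01059365,
        0.06059805]), 'joint_torque': array([-8.37750595e-04, -5.82717562e+01,  2.93049717e+01,  6.99720427e+00,
        6.77498057e-03, -1.20564591e-04]), 'tcp_pos': array([ 0.18235651, -0.64943265,  0.24763016]), 'eef_rot': array([ 1.79907141e+02, -6.78726190e-03, -1.64321291e+02]), 'contact_force': array([ 1.07089666, -0.07018967,  0.27803536]), 'moment': array([0.03161603, 0.05522926, 0.06033757]), 'gripper_force': 0.0, 'gripper_width': 0.08775865002212997}
top [0.37142954 0.03102313 0.90410266] [ 0.21913639  0.01260065 -0.97561287] 395.3048876823312 -0.038663740717883324
side [ 0.64512916 -0.96405504  0.83988205] [-0.06932942  0.79939544 -0.59679173] 543.0547183575238 -0.10433049903519
```

View pics/top1.png

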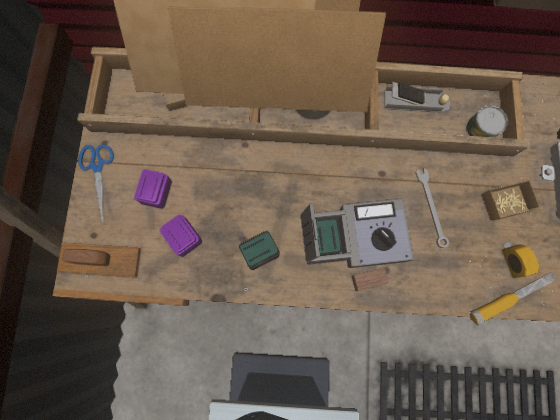

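View pics/side1.png

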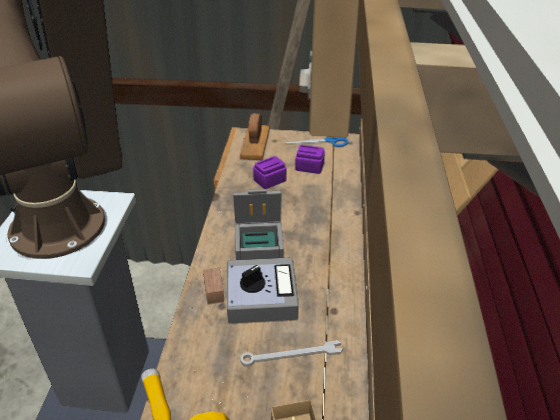

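The top view shows the tester panel at about (380,232), the dial at (384,238), the battery in its bay at (330,237), and the open lid at about (308,235). The spare battery is at (258,250), the spanner at (432,205) and the offcut at (371,279). The side view agrees, with the dial at (252,279).

```bash
cat > m1.py <<'E'
from h import *
c=cap('top'); v,u=np.mgrid[180:290,280:430]; uv=np.c_[u.ravel(),v.ravel()]
P=depthpts(c,uv); z=P[:,2]
panel=P[(abs(z-.05)<.004)&(uv[:,0]>350)]
m=np.zeros((420,560),np.uint8); s=(abs(z-.05)<.006)&(uv[:,0]>340); m[uv[s,1],uv[s,0]]=255
m=cv2.morphologyEx(m,cv2.MORPH_CLOSE,np.ones((9,9)))
m=cv2.morphologyEx(m,cv2.MORPH_OPEN,np.ones((7,7)))
k=max(cv2.findContours(m,0,2)[0],key=cv2.contourArea)
W=onplane(c,k[:,0,:],.05)[:,:2]
rc=cv2.minAreaRect((W*1000).astype(np.float32)); print('panel rect mm',rc)
# dial bar
s=(z>.084)&(z<.098)&(uv[:,0]>362)&(uv[:,0]<405); D=P[s]; print('dialtop',len(D),D.mean(0)); print(cv2.minAreaRect((D[:,:2]*1000).astype(np.float32)))
# lid
s=(z>.095)&(uv[:,0]<350); L=P[s]; print('lid',len(L),L.min(0),L.max(0)); 
t=L[L[:,2]>L[:,2].max()-.01]; print('lid top',t.mean(0))
print('PCA',np.linalg.svd(L-L.mean(0),full_matrices=False)[2],L.mean(0))
for n,b in(('spare',(235,285,230,272)),('span',(412,452,165,250)),('off',(350,392,264,294))):
    v,u=np.mgrid[b[2]:b[3],b[0]:b[1]]; Q=depthpts(c,np.c_[u.ravel(),v.ravel()]); Q=Q[Q[:,2]>(.006 if n=='span' else .02)]; print(n,Q.min(0),Q.max(0))
E
python3 m1.py
```

```text
panel rect mm ((529.5237426757812, -173.42086791992188), (139.549560546875, 154.15711975097656), 9.675005912780762)
dialtop 130 [ 0.51286422 -0.19398393  0.08933247]
((513.6204223632812, -194.0105743408203), (39.09867477416992, 13.541003227233887), 45.89439392089844)
lid 671 [ 0.37142954 -0.04450429  0.09518932] [0.55591103 0.03102313 0.90410266]
lid top [0.37142954 0.03102313 0.90410266]
PCA [[ 0.17160334 -0.069068   -0.98274203]
 [ 0.97536504  0.15227148  0.15961342]
 [-0.1386194   0.98592242 -0.0934968 ]] [ 0.49918927 -0.02622992  0.16819497]
spare [0.37142954 0.03102313 0.02049844] [0.51833516 0.11985596 0.90410266]
span [ 0.37142954 -0.35653968  0.00600034] [0.69998709 0.03102313 0.90410266]
off [ 0.37142954 -0.21038782  0.02035558] [0.46290386 0.03102313 0.90410266]
```

```bash
cat > m2.py <<'E'
from h import *
import sys
c=cap('top'); v,u=np.mgrid[190:275,285:355]; uv=np.c_[u.ravel(),v.ravel()]
ok=c['range_z'][uv[:,1],uv[:,0]]>.1; P=depthpts(c,uv[ok])
a=np.radians(9.7); R=np.array([[np.cos(a),-np.sin(a)],[np.sin(a),np.cos(a)]]); o=np.array([.5203,-.1299])
T=np.c_[(P[:,:2]-o)@R,P[:,2]]*1000
L=T[(T[:,2]>95)&(abs(T[:,0])<45)]
for lo in range(95,185,10):
    q=L[(L[:,2]>=lo)&(L[:,2]<lo+10)]
    if len(q): print(lo,len(q),q[:,1].min().round(1),np.median(q[:,1]).round(1),q[:,1].max().round(1))
q=T[T[:,2]>95]; print('x range',q[:,0].min(),q[:,0].max(),'zmax',q[:,2].max())
S=T[(T[:,1]>120)&(T[:,2]>40)]; print('spare seen',S.min(0) if len(S) else None)
E
python3 m2.py
```

```text
95 47 109.0 110.2 111.1
105 55 107.6 108.7 109.8
115 53 106.1 107.2 108.6
125 52 104.6 105.8 107.0
135 56 103.2 104.5 106.0
145 66 102.0 102.9 104.6
155 154 93.2 99.8 102.5
165 82 93.4 97.2 101.0
x range -48.87053963406005 53.305805000688444 zmax 172.77149021969572
spare seen None
```

Call:
apply_moves([
  {"dp":[0.315,0.658,0.04],"yaw":84},
  {"dp":[0.315,0.658,0.04],"yaw":84},
  {"dp":[0.315,0.658,0.04],"yaw":84},
  {"dp":[0.315,0.658,0.04],"yaw":84},
  {"dp":[0.315,0.658,0.04],"yaw":84},
  {"dp":[0.315,0.658,0.04],"yaw":84},
  {"dp":[0.315,0.658,0.04],"yaw":84},
  {"dp":[0.315,0.658,0.04],"yaw":84},
  {"dp":[0.315,0.658,0.04],"yaw":84},
  {"dp":[0.315,0.658,0.04],"yaw":84},
  {"dp":[0.315,0.658,0.04],"yaw":84},
  {"dp":[0.315,0.658,0.04],"yaw":84},
  {"dp":[0.315,0.658,0.04],"yaw":84},
  {"dp":[0.315,0.658,0.04],"yaw":84},
  {"dp":[0.315,0.658,0.04],"yaw":84},
  {"dp":[0.315,0.658,0.04],"yaw":84},
  {"dp":[0.315,0.658,0.04],"yaw":84},
  {"dp":[0.315,0.658,0.04],"yaw":84},
  {"dp":[0.315,0.658,0.04],"yaw":84},
  {"dp":[0.315,0.658,0.04],"yaw":84},
], grip=1, squeeze=20)

```text
time_s: 1.87
tcp_pos: [0.4977, 0.0094, 0.2881]
eef_rot: [179.9, -0.0, -80.2]
contact_force: [-0.1, -0.3, -1.1]
gripper_width: 0.0006
gripper_force: 0.0
```

Call:
apply_moves([
  {"dp":[0,0,-0.04],"yaw":0},
  {"dp":[0,0,-0.08],"yaw":0},
  {"dp":[0,0,-0.112],"yaw":0},
  {"dp":[0,0,-0.112],"yaw":0},
  {"dp":[0.0025,-0.015,-0.112],"yaw":0},
  {"dp":[0.005,-0.029,-0.112],"yaw":0},
  {"dp":[0.0075,-0.044,-0.115],"yaw":0},
  {"dp":[0.01,-0.058,-0.119],"yaw":0},
  {"dp":[0.011,-0.064,-0.122],"yaw":0},
  {"dp":[0.012,-0.07,-0.126],"yaw":0},
  {"dp":[0.013,-0.075,-0.13],"yaw":0},
  {"dp":[0.014,-0.08,-0.135],"yaw":0},
  {"dp":[0.0145,-0.085,-0.14],"yaw":0},
  {"dp":[0.0153,-0.09,-0.1455],"yaw":0},
  {"dp":[0.016,-0.093,-0.1515],"yaw":0},
  {"dp":[0.0165,-0.097,-0.1575],"yaw":0},
  {"dp":[0.017,-0.099,-0.1655],"yaw":0},
  {"dp":[0.0175,-0.102,-0.1735],"yaw":0},
  {"dp":[0.0178,-0.1035,-0.179],"yaw":0},
  {"dp":[0.0178,-0.104,-0.184],"yaw":0},
])

```text
time_s: 3.53
tcp_pos: [0.5152, -0.0961, 0.1039]
eef_rot: [179.9, -0.0, -80.3]
contact_force: [-12.9, 7.0, 47.9]
gripper_width: 0.0007
gripper_force: 24.7
```

Call:
apply_moves([
  {"dp":[0,0,0.001],"yaw":0},
  {"dp":[0,0,0.001],"yaw":0},
  {"dp":[0,0,0.001],"yaw":0},
  {"dp":[0,0,0.001],"yaw":0},
])

```text
time_s: 3.87
tcp_pos: [0.5151, -0.0958, 0.1053]
eef_rot: [180.0, 0.0, -80.3]
contact_force: [-0.3, -0.2, 0.6]
gripper_width: 0.0003
gripper_force: 0.0
```

```bash
python3 - <<'E'
from h import *
print(get_state()['tcp_pos'],get_state()['contact_force'])
c=cap('side'); save(c,'side2.png')
E
```

```text
[ 0.51510202 -0.09581103  0.10526699] [-0.34227122 -0.2112959   0.58443855]
```

View pics/side2.png

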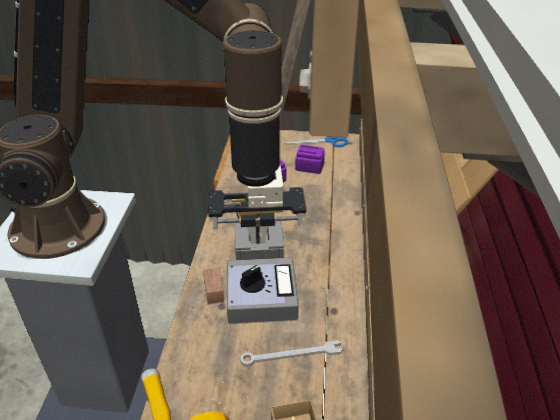

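The side view shows the lid lying flat under the fingers at (258,240), with the dial still at home at (252,279). Next I'll go above the dial, line up across the bar, and check closer.

Call:
apply_moves([
  {"dp":[0,0,0.04],"yaw":0},
  {"dp":[0,0,0.08],"yaw":-7},
  {"dp":[0,-0.03,0.1],"yaw":-14},
  {"dp":[-0.001,-0.06,0.1],"yaw":-21},
  {"dp":[-0.002,-0.098,0.1],"yaw":-28},
  {"dp":[-0.002,-0.098,0.1],"yaw":-35},
  {"dp":[-0.002,-0.098,0.1],"yaw":-42},
  {"dp":[-0.002,-0.098,0.1],"yaw":-49},
  {"dp":[-0.002,-0.098,0.1],"yaw":-54},
  {"dp":[-0.002,-0.098,0.1],"yaw":-54},
  {"dp":[-0.002,-0.098,0.1],"yaw":-54},
], grip=-0.2)

```text
time_s: 4.83
tcp_pos: [0.5132, -0.1938, 0.2054]
eef_rot: [180.0, -0.0, -134.1]
contact_force: [-0.5, 0.2, 0.2]
gripper_width: 0.0525
gripper_force: 0.0
```

```bash
python3 - <<'E'
from h import *
s=get_state();print(s['tcp_pos'],s['eef_rot'],s['gripper_width'])
c=cap('wrist'); save(c,'w1.png')
v,u=np.mgrid[0:420,0:560]; uv=np.c_[u.ravel(),v.ravel()]; ok=c['range_z'].ravel()>.05
P=depthpts(c,uv[ok]); I=uv[ok]; 
d=np.hypot(P[:,0]-.513,P[:,1]+.194)
D=P[(abs(P[:,2]-.09)<.005)&(d<.04)]; print('bar',len(D),D.mean(0),cv2.minAreaRect((D[:,:2]*1000).astype(np.float32)))
a=np.radians(9.7);R=np.array([[np.cos(a),-np.sin(a)],[np.sin(a),np.cos(a)]]); T=np.c_[(P[:,:2]-[.5203,-.1299])@R,P[:,2]]*1000
for lo in range(10,105,10):
    q=T[(abs(T[:,0])<30)&(T[:,1]>lo)&(T[:,1]<lo+10)&(T[:,2]<150)]
    if len(q): print(lo,len(q),np.median(q[:,2]))
E
```

```text
[ 0.51319464 -0.19384608  0.20537265] [ 1.79988556e+02 -1.06118407e-02 -1.34141777e+02] 0.05247795505463895
bar 627 [ 0.51324454 -0.19556417  0.09017697] ((513.91064453125, -195.03956604003906), (39.07859420776367, 12.930994987487793), 46.0704460144043)
10 491 52.2982518442911
20 32 81.71658780789684
30 61 81.88400987423105
40 11 81.99616278939715
```

View pics/w1.png

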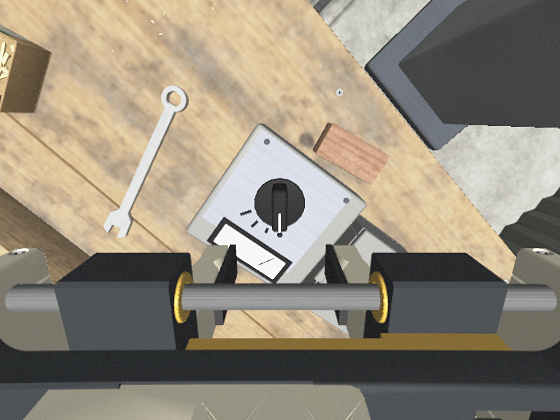

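The wrist view shows the bar at (279,205), aligned between the fingers at (228,281) and (335,281). The lid reads level at 82 mm, so it is shut. I'll go down and grip.

Call:
apply_moves([
  {"dp":[0,-0.001,-0.03],"yaw":0},
  {"dp":[0,-0.001,-0.06],"yaw":0},
  {"dp":[0,-0.001,-0.08],"yaw":0},
  {"dp":[0,-0.001,-0.1],"yaw":0},
  {"dp":[0,-0.001,-0.11],"yaw":0},
  {"dp":[0,-0.001,-0.118],"yaw":0},
  {"dp":[0,-0.001,-0.118],"yaw":0},
  {"dp":[0,-0.001,-0.118],"yaw":0},
])

```text
time_s: 5.55
tcp_pos: [0.5137, -0.1949, 0.088]
eef_rot: [-180.0, -0.0, -134.3]
contact_force: [0.3, 0.4, -0.0]
gripper_width: 0.0524
gripper_force: 0.0
```

Call:
apply_moves([
  {"dp":[0,0,0],"yaw":0},
  {"dp":[0,0,0],"yaw":0},
  {"dp":[0,0,0],"yaw":0},
  {"dp":[0,0,0],"yaw":0},
  {"dp":[0,0,0],"yaw":0},
  {"dp":[0,0,0],"yaw":0},
  {"dp":[0,0,0],"yaw":0},
  {"dp":[0,0,0],"yaw":0},
], grip=1, squeeze=25)

```text
time_s: 6.22
tcp_pos: [0.5137, -0.1951, 0.0878]
eef_rot: [-180.0, 0.0, -134.3]
contact_force: [1.2, -3.2, 0.8]
gripper_width: 0.0141
gripper_force: 25.0
```

Gripped at 14.1 mm, which matches the bar. Now I'll turn 74° clockwise.

Call:
apply_moves([
  {"dp":[0,0,0],"yaw":-5},
  {"dp":[0,0,0],"yaw":-10},
  {"dp":[0,0,0],"yaw":-15},
  {"dp":[0,0,0],"yaw":-20},
  {"dp":[0,0,0],"yaw":-25},
  {"dp":[0,0,0],"yaw":-30},
  {"dp":[0,0,0],"yaw":-35},
  {"dp":[0,0,0],"yaw":-40},
  {"dp":[0,0,0],"yaw":-45},
  {"dp":[0,0,0],"yaw":-50},
  {"dp":[0,0,0],"yaw":-55},
  {"dp":[0,0,0],"yaw":-60},
  {"dp":[0,0,0],"yaw":-65},
  {"dp":[0,0,0],"yaw":-70},
  {"dp":[0,0,0],"yaw":-73},
  {"dp":[0,0,0],"yaw":-74},
  {"dp":[0,0,0],"yaw":-74},
  {"dp":[0,0,0],"yaw":-74},
  {"dp":[0,0,0],"yaw":-74},
  {"dp":[0,0,0],"yaw":-74},
])

```text
time_s: 7.88
tcp_pos: [0.5132, -0.1916, 0.0878]
eef_rot: [179.8, -0.1, 151.7]
contact_force: [-3.1, 22.5, 9.1]
gripper_width: 0.014
gripper_force: 25.0
```

```bash
python3 - <<'E'
from h import *
s=get_state();print(s['tcp_pos'],s['eef_rot'],s['moment'],s['joints'])
c=cap('wrist'); save(c,'w2.png')
c=cap('side'); im=cv2.resize(c['image'][150:340,180:330],None,fx=3,fy=3); save({'image':im},'s3.png')
E
```

```text
[ 0.51318227 -0.19159583  0.08775749] [ 1.79799452e+02 -9.15391030e-02  1.51691463e+02] [8.33158563 1.11664528 0.17279706] [  -0.13010107   17.93600966  -26.85736263   -0.31009315  -45.19303413
 -117.96009266]
```

View pics/w2.png

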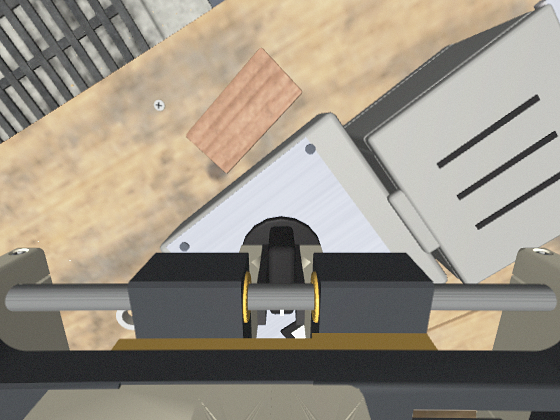

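View pics/s3.png

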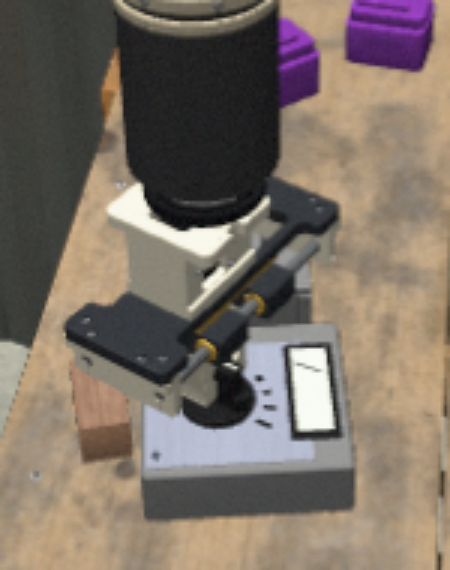

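The tool yaw has turned 74° with the bar still between the pads, at (280,245) in the wrist view. The lid is flat and shut. There is a 22 N side load from a small centring error, so I'll ease it by 3 mm.

Call:
apply_moves([
  {"dp":[0,0.001,0],"yaw":0},
  {"dp":[0,0.002,0],"yaw":0},
  {"dp":[0,0.003,0],"yaw":0},
  {"dp":[0,0.003,0],"yaw":0},
  {"dp":[0,0.003,0],"yaw":0},
  {"dp":[0,0.003,0],"yaw":0},
  {"dp":[0,0.003,0],"yaw":0},
  {"dp":[0,0.003,0],"yaw":0},
])

```text
time_s: 8.65
tcp_pos: [0.5131, -0.1912, 0.0878]
eef_rot: [180.0, -0.0, 151.7]
contact_force: [-1.9, 7.1, 6.2]
gripper_width: 0.0139
gripper_force: 25.0
```

```bash
python3 - <<'E'
from h import *
s=get_state();print(s['tcp_pos'],s['eef_rot'],s['moment'],s['contact_force'])
c=cap('wrist'); v,u=np.mgrid[0:420,0:560]; uv=np.c_[u.ravel(),v.ravel()]; ok=c['range_z'].ravel()>.02
P=depthpts(c,uv[ok]); a=np.radians(9.7);R=np.array([[np.cos(a),-np.sin(a)],[np.sin(a),np.cos(a)]]); T=np.c_[(P[:,:2]-[.5203,-.1299])@R,P[:,2]]*1000
for lo in range(20,100,20):
    q=T[(abs(T[:,0])<45)&(T[:,1]>lo)&(T[:,1]<lo+20)&(T[:,2]<150)]
    if len(q): print('lid',lo,len(q),np.median(q[:,2]))
im=cv2.resize(c['image'][200:345,200:360],None,fx=4,fy=4); save({'image':im},'w3.png')
E
```

```text
[ 0.51314798 -0.19119137  0.08775355] [ 1.79956055e+02 -2.71771040e-02  1.51681082e+02] [2.74343525 0.7644299  0.18100697] [-1.88587164  7.14715836  6.15940119]
lid 20 9068 82.22713228997313
lid 40 7707 82.04245111261483
lid 60 7972 82.05252378170073
lid 80 4717 82.00226439205235
```

View pics/w3.png

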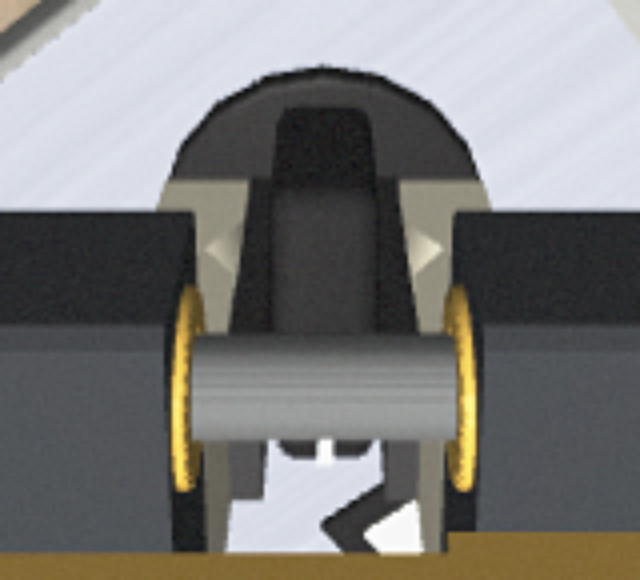

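The crop shows the bar held squarely between the pads at (325,250), and the lid reads flat at 82 mm along its length. Yaw has held at 74° (1.29 rad), so I'm handing in.

```bash
python3 -c "
from plant import r
print(r.close_job())"
```

```text
the job is handed in; nothing more can be done
None
```

I shut the lid first, then turned the dial about 74° (1.29 rad) clockwise and handed in with the fingers still holding it in the third notch; the hand-in returned no verdict. The lid measured flat at about 82 mm, and the arm never went near the bystanders.

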